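Dip the sauce dipper and post it in the used-dipper box

TASK

Take the blue-handled dipper from its hanger and lower its ribbed tip into the steel cup that stands on the green mat, deep into the cup and near its bottom, pausing there for about a second, then lift it clear again; do not dip into the other cup, and do not shove or tip either cup. Then post the dipper, tip first, past the sprung blue flap in the top of the white drop box while still holding it, and let it go so that all of it ends up inside and the flap springs shut.

Things in the scene. Friction and masses are not known exactly. Their poses are not given: they have to be found in the camera images.
- dipper: Sauce dipper, 110 mm long, 90 g, one axis of symmetry (its z). It starts upright, hanging by its collar in the hanger, tip 12 mm over the table. Origin at the end of the tip; z points to the handle. From the tip: ribbed steel tip 12 mm diameter (z 0 to 30 mm), stem 7 mm diameter, collar 28 mm diameter at z 65 to 68 mm, then a round blue handle 14 mm diameter from z 68 to 110 mm, to be gripped from above around z 92 mm.
- dipper_tip (a point): End of the dipper's ribbed tip (same point as the dipper's origin).
- dipper_top (a point): Top end of the dipper's blue handle, 110 mm from the tip.
- hanger: Fixed steel hanger with a base of 100 x 80 mm. A two-pronged fork carries the dipper's collar on its upper face, 77 mm over the table; the slot between the prongs is 18 mm wide and open to the hanger's -x side, where the prongs have 3 mm upturned ends. Nothing stands higher than 81 mm, so the dipper may be lifted straight up or lifted 10 mm and drawn out to -x. Origin on the table, under the dipper's hanging place.
- cup: Small open stainless cup that stands loose on the green mat: 65 mm outer diameter at the rim, 37 mm high, inner diameter about 40 mm at the floor and 58 mm at the rim, floor 2 mm thick, about 60 g. Origin at the centre of its underside, z up.
- mat: Fixed green disc (clear of the fixed, 430 mm tall slicer that fills the table's left front, over about y 0.3 m), 86 mm diameter, 4 mm thick, under the cup to be used. Origin at the centre of its underside.
- plain_cup: A second, equal stainless cup standing loose on the bare table; leave it alone. Origin at the centre of its underside.
- drop_box: Fixed hollow white box with a steel top, 102 x 102 mm, 180 mm high, inner floor 10 mm over the table. The opening in its top, 54 mm (x) by 60 mm (y) and centred, is closed by the blue flap. Origin at the centre of its underside, z up; the flap's hinge lies along y at the opening's +x edge. The box is deep enough for an upright dipper to drop clear below the flap.
- box_mouth (a point): Centre of the drop box's opening, at its top face, 180 mm over the table. A wall shelf 0.74 m over the table comes forward to x = 0.70 m: do not raise the wrist into it.
- flap (a joint): Angle of the blue flap, a 52 mm plate hinged 28 mm to the +x side of the opening's centre: 0 shut (level, flush in the top), growing to 1.45 as its free (-x) edge swings down. A weak spring shuts it (0.1 to 0.3 N at the free edge). The dipper pushed down through the middle of the opening, or a few mm to its -x side, opens it to about 0.9 to 1; let go with its collar near the top, it drops past the flap.

How it is judged:
On the way, in this order (a step that is already met when the one before it is completed fails the run):
1. the held dipper's tip is deep in the cup on the mat, within 20 mm of the cup's underside level (z of dipper_tip in the frame of cup below 0.02 m and horizontal distance between dipper_tip and cup below 0.025 m and contact force between the fingers and dipper above 0.5 N), for 0.3 s.
2. the held dipper's tip is lifted clear above the cup's rim (z of dipper_tip in the frame of cup above 0.042 m and contact force between the fingers and dipper above 0.5 N), for 0.1 s.
3. the held dipper pushes the flap open with its tip inside the drop box (value of joint flap above 0.4 rad and z of dipper_tip in the frame of drop_box below 0.16 m and horizontal distance between dipper_tip and drop_box below 0.05 m and contact force between the fingers and dipper above 0.5 N and contact force between dipper and flap above 0.02 N), for 0.1 s.
At the end, for the whole second after the job is handed in: The whole dipper lies at rest inside the drop box, both its ends below the top; the flap is shut (under 0.08 rad); the cup stands upright (within 0.15 rad) and still on the green mat, within 35 mm of its centre; the plain cup stands upright within 25 mm of where it was (z of each of dipper_tip, dipper_top in the frame of drop_box below 0.172 m and horizontal distance between each of dipper_tip, dipper_top and drop_box below 0.07 m and value of joint flap below 0.08 rad and linear speed of dipper below 0.03 m/s and horizontal distance between cup and mat below 0.035 m and angle between each of cup, plain_cup's own z axis and vertical below 0.15 rad and linear speed of cup below 0.02 m/s and distance of plain_cup from where it was at the start of the episode below 0.025 m); the robot touches nothing.
It fails at once if the cup on the mat is shoved more than 25 mm or tipped more than 0.35 rad (distance of cup from where it was at the start of the episode above 0.025 m or angle between cup's own z axis and vertical above 0.35 rad).
It fails at once if the plain cup is shoved more than 25 mm or tipped more than 0.35 rad (distance of plain_cup from where it was at the start of the episode above 0.025 m or angle between plain_cup's own z axis and vertical above 0.35 rad).
It fails at once if the dipper's tip enters the plain cup (z of dipper_tip in the frame of plain_cup below 0.032 m and horizontal distance between dipper_tip and plain_cup below 0.03 m).
It also fails if it takes over 54 s, if anything falls off the work surface, if the arm or the gripper's body presses on something with over 40 N, if the wrist force passes 120 N, or if a joint passes its speed limit or range.

ROBOT

A 6-joint arm with a two-finger parallel gripper is mounted at the origin on a cart in front of the work surface, level with it; the furniture and walls round the work are solid. World frame = base frame: x ahead of the robot, y to its left, z up, the work surface at z = 0. Lengths are in m, angles in rad, forces in N, time in s.
With the tool pointing down it reaches from about 0.25 to 0.775 m from the base axis. Payload 4 kg.
Tool frame: the origin (TCP) lies at the very end of the fingers, on their centre line; the grasp point (between the pads) lies 19 mm behind it; x points along the fingers, z is the direction in which the jaws open and shut, and the axes are right-handed (so a half turn about x gives the same grasp; the last joint's range is limited). The gripper opens to 85 mm and grips with 20 to 120 N. Pads are 22 mm wide; open, the fingers measure 114 mm over their backs; the gripper's body (76 mm by 85 mm) begins 54 mm behind the grasp point. The pads swing forward as they close: fully open they stand 13 mm farther back than shut.
Start: joints at [-1.395, 0.087, 1.371, -0, 1.684, -0.103], TCP at [0.151, -0.529, 0.211] pointing down, gripper open.
Joint ranges: [-3.1, 3.1], [-0.76, 2.03], [0.27, 2.55], [-1.08, 4.22], [0.17, 2.65], [-2.57, 2.57]. Speed limits (rad/s): [2.79, 2.79, 3.14, 3.14, 3.14, 3.14].

INTERFACE

Orientations are given as a unit quaternion [x, y, z, w].
In Python, from bench import robot, capture, camera_params gives the robot as it stands.
- The arm moves only by the shell command python3 -m creep 'ROWS' [FORCE]. ROWS is JSON, a list of rows, each a list of 7 numbers: the shift along the tool's x, y, z in units of 25 mm (1.0 is 25 mm), then the turn, a rotation vector about the tool's x, y, z in units of 6 degrees (1.0 is 6 degrees), then the gripper command: -1 is fully open, 1 is shut, values between are in proportion. In form: [[tx, ty, tz, rx, ry, rz, jaw], ...]. A call has 1 to 5 rows; each row is the pose to reach, as a shift and turn from the pose commanded when the call began, along the tool's axes at that moment; what a row does not reach only later rows make up. A row lasts 1/12 s, in which the tool goes at most 41.7 mm and 7.16 degrees, less where a joint would pass 70% of its speed; a pose out of reach is approached as far as the arm can. A call with a gripper value outside its range is refused whole. The fingers move at their own pace and stop on an object; FORCE is the grip in N (left out, the last holds). Time passes only in rows, so rows that repeat a pose let the fingers close. It gives the time, the measured TCP pose, the force and the opening at its end, in the units of the state.
- robot.observe(): the state, without advancing time (a new reading comes with each control period).
- capture(name): name is "side" or "top" or "wrist"; returns (picture, depth): 384x512x3 uint8, red, green, blue; 384x512 float32, m along the optical axis (not along the pixel's ray), 0 where there is no reading.
- camera_params(name): a dict with "fx", "fy", "cx", "cy" (pixels), "distortion" ([k1, k2, p1, p2, k3] as OpenCV has them; the pictures are not rectified), "view" (4x4, takes a point from world to camera coordinates); the wrist camera has in their place "mount" (4x4, takes a point from camera to tool coordinates, whose origin is the TCP and whose axes are the tool frame's). Camera axes: x right, y down, z forward; pixel columns grow to the right and rows downward; lengths in m; the calibration is good to about 2 mm. A picture is of the moment at which its call begins: read the wrist's pose just before it. camera_params takes no time and is no camera call.
- robot.hand_in(): hands the job in, once; it reports no verdict.
The state is a dict: "time_s": time; "joint_pos": joint angles; "joint_vel": joint speeds; "joint_efforts": joint torques, N m; "tool_pos": TCP position; "tcp_rot": TCP orientation; "wrist_force": force on the tool from outside, world axes, zero at the start; "moment": the same for the moment, N m; "finger_gap": finger opening in m.
Only numpy, scipy, OpenCV 4.12 (cv2) and the standard library are available. Lean on these libraries where they do the work, as an engineer would, in place of code of your own. Each camera call takes 0.05 s, during which the arm holds its last target. There are 200 camera calls.

## Working session

There is one attempt and no reset: what is moved stays moved. The work goes in short steps, Python scripts to look and compute and a shell command to move; the robot and the scene stay as the last step left them, time stands still between calls to the robot, and variables do not carry over. Pictures are saved under pics/ and viewed, about 8 in all and at most 12, crops included, and the job is handed in when it is done.

```bash
mkdir -p pics; ls
python3 - <<'E'
from bench import robot, capture, camera_params
import cv2,numpy as np
s=robot.observe();print(s)
for n in("top","side"):
    im,d=capture(n);np.savez(f"pics/{n}0.npz",im=im,d=d);cv2.imwrite(f"pics/{n}0.png",im[...,::-1])
    p=camera_params(n);print({k:np.round(v,4).tolist() for k,v in p.items()})
print(camera_params("wrist"))
a=cv2.imread("pics/top0.png");b=cv2.imread("pics/side0.png")
E
```

```text
pics
{'time_s': 0.0, 'joint_pos': array([-1.39508328e+00,  8.79778481e-02,  1.37229069e+00,  3.97784694e-06,
        1.68357354e+00, -1.03094492e-01]), 'joint_vel': array([-0.00040247,  0.0001447 ,  0.00052841, -0.00085252, -0.00030258,
       -0.0001221 ]), 'joint_efforts': array([-1.63187808e-03, -3.51867342e+01, -3.13273680e+01, -4.39891555e-04,
        1.09732558e-02,  1.14329231e-05]), 'tool_pos': array([ 0.15126916, -0.52822175,  0.20940819]), 'tcp_rot': array([ 0.42621536,  0.56520704, -0.42513018,  0.56404415]), 'wrist_force': array([-0.58965548, -0.46128538, -0.46784505]), 'moment': array([-0.00249019, -0.02472444,  0.05575313]), 'finger_gap': 0.08533388153962294}
{'fx': 380.5495, 'fy': 380.5495, 'cx': 258.5531, 'cy': 193.4818, 'distortion': [-0.1126, 0.0, 0.0, 0.0, 0.0], 'view': [[-0.0196, -0.9998, 0.0021, -0.0224], [-0.9962, 0.0193, -0.0846, 0.5376], [0.0845, -0.0038, -0.9964, 0.9286], [0.0, 0.0, 0.0, 1.0]]}
{'fx': 382.6122, 'fy': 382.6122, 'cx': 259.2281, 'cy': 190.8053, 'distortion': [0.0279, 0.0, 0.0, 0.0, 0.0], 'view': [[-0.9998, -0.0218, -0.0047, 0.5514], [-0.0111, 0.6673, -0.7447, 0.1189], [0.0193, -0.7444, -0.6674, 0.9304], [0.0, 0.0, 0.0, 1.0]]}
{'fx': 278.03869460454354, 'fy': 278.03869460454354, 'cx': 252.61637833897808, 'cy': 193.09502758937018, 'distortion': array([-0.0096723,  0.       ,  0.       ,  0.       ,  0.       ]), 'mount': array([[ 5.93869596e-04, -2.97732227e-01,  9.54649238e-01,
        -1.62791438e-01],
       [ 1.79864547e-03, -9.54647545e-01, -2.97732817e-01,
         7.49714813e-02],
       [ 9.99998206e-01,  1.89389000e-03, -3.14214306e-05,
        -4.34580070e-04],
       [ 0.00000000e+00,  0.00000000e+00,  0.00000000e+00,
         1.00000000e+00]])}
```

View pics/top0.png

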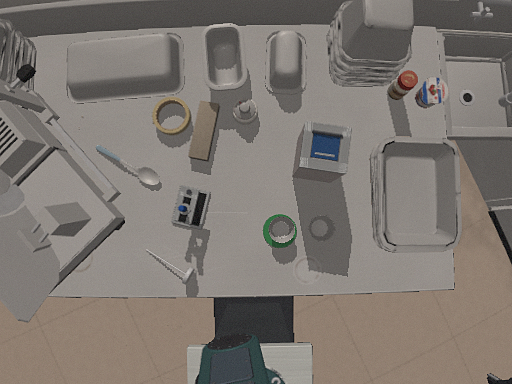

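View pics/side0.png

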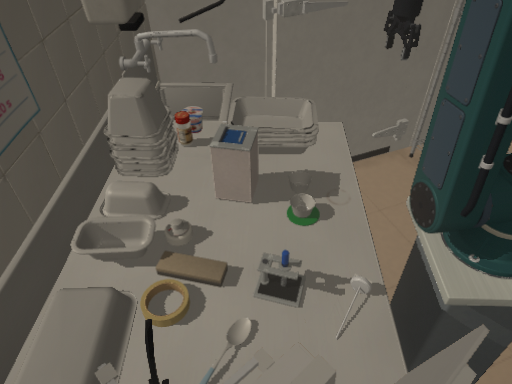

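The top view shows the blue handle at (183,209) on the hanger, the green mat and cup at (280,231), the plain cup at (321,228), and the box flap at (324,148). The side view shows the handle at (285,257), the mat at (304,212), and the flap at (234,136).

```bash
cat > h.py <<'E'
import numpy as np,cv2
from bench import camera_params
def ray(n,px):
    p=camera_params(n);K=np.array([[p["fx"],0,p["cx"]],[0,p["fy"],p["cy"]],[0,0,1]])
    u=cv2.undistortPoints(np.array(px,float).reshape(-1,1,2),K,p["distortion"])[:,0]
    V=np.array(p["view"]);R=V[:3,:3];c=-R.T@V[:3,3]
    return c,np.c_[u,np.ones(len(u))]@R
def onz(n,px,z):
    c,d=ray(n,px);return (c+d*((z-c[2])/d[:,2])[:,None])
def proj(n,P):
    p=camera_params(n);K=np.array([[p["fx"],0,p["cx"]],[0,p["fy"],p["cy"]],[0,0,1]]);V=np.array(p["view"])
    return cv2.projectPoints(np.array(P,float).reshape(-1,1,3),cv2.Rodrigues(V[:3,:3])[0],V[:3,3],K,np.array(p["distortion"]))[0][:,0]
def blobs(im,col,mn=15):
    hsv=cv2.cvtColor(im,cv2.COLOR_RGB2HSV)
    lo,hi={"blue":((105,150,40),(125,255,255)),"green":((50,120,40),(85,255,255))}[col]
    m=cv2.inRange(hsv,lo,hi);k,l,st,c=cv2.connectedComponentsWithStats(m)
    return [(l==i,st[i],c[i]) for i in range(1,k) if st[i][4]>=mn]
E
python3 - <<'E'
from h import *
for n in("top","side"):
    z=np.load(f"pics/{n}0.npz");im=z["im"];d=z["d"]
    for col in("blue","green"):
        for m,s,c in blobs(im,col):
            pts=np.argwhere(m)[:,::-1]
            print(n,col,s.tolist(),c.round(1),"depth",np.median(d[m]).round(3))
            if col=="green":
                h=cv2.convexHull(pts.astype(np.int32));e=cv2.fitEllipse(h);w=onz(n,h[:,0],.004);print(" mat ellipse",e,onz(n,[e[0]],.004).round(4), "minEncl",cv2.minEnclosingCircle(w[:,:2].astype(np.float32)))
            elif n=="top" and s[4]>150:
                w=onz(n,pts,.18)[:,:2].astype(np.float32);print(" flap",cv2.minAreaRect(w))
            else: print(" at z .122",onz(n,[c],.122).round(4))
a=[]
for n,(x,y,w,h) in(("top",(160,90,200,180)),("side",(205,115,125,190))):
    im=np.load(f"pics/{n}0.npz")["im"][y:y+h,x:x+w,::-1]
    a.append(cv2.resize(im,None,fx=590/h*(1 if n=="side" else .66),fy=590/h*(1 if n=="side" else .66),interpolation=cv2.INTER_CUBIC))
a=[cv2.copyMakeBorder(i,0,590-i.shape[0],0,0,cv2.BORDER_CONSTANT) for i in a]
o=np.hstack(a)[:, :800];cv2.imwrite("pics/crop0.png",o);print(o.shape)
E
```

```text
top blue [423, 84, 4, 19, 41] [424.2  92.8] depth 0.926
 at z .122 [[ 0.7602 -0.4293  0.122 ]]
top blue [311, 134, 28, 26, 282] [324.3 147.4] depth 0.804
 flap ((0.6203961968421936, -0.17512187361717224), (0.05556415021419525, 0.048687878996133804), 80.25535583496094)
top blue [179, 206, 7, 6, 33] [182.2 208.2] depth 0.851
 at z .122 [[0.499  0.1394 0.122 ]]
top green [263, 215, 34, 32, 257] [274.7 232.6] depth 0.962
 mat ellipse ((279.3457336425781, 230.46495056152344), (32.631507873535156, 32.959617614746094), 83.52466583251953) [[ 0.4436 -0.0837  0.004 ]] minEncl ((0.4431741237640381, -0.08386640250682831), 0.04224156215786934)
side blue [224, 131, 14, 12, 99] [230.3 136.6] depth 0.95
 at z .122 [[ 0.636  -0.2542  0.122 ]]
side blue [282, 251, 6, 12, 29] [283.7 255.5] depth 0.752
 at z .122 [[0.5    0.1546 0.122 ]]
side green [287, 207, 30, 18, 200] [299.8 218.7] depth 0.98
 mat ellipse ((301.81884765625, 214.3721160888672), (20.216379165649414, 30.103361129760742), 100.41720581054688) [[ 0.4428 -0.0748  0.004 ]] minEncl ((0.44286155700683594, -0.07465588301420212), 0.04008181765675545)
(590, 800, 3)
```

View pics/crop0.png

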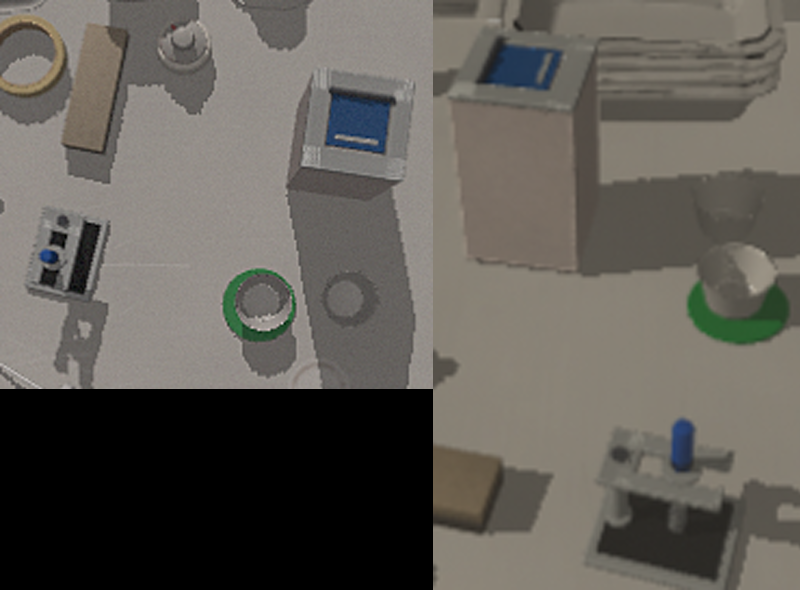

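The crop shows the box turned about 10°, with the white stripe on the flap's robot side. The cup sits slightly off the mat's centre, and the plain cup is in the box's shadow.

Run:
```python
from h import *
for n in("top","side"):
    z=np.load(f"pics/{n}0.npz");d=z["d"].astype(float)
    v,u=np.mgrid[:384,:512];c,r=ray(n,np.c_[u.ravel(),v.ravel()])
    W=(c+r*d.ravel()[:,None]).reshape(384,512,3); # r has unit optical-axis component
    def sel(x,y,rad,lo,hi):
        m=(np.hypot(W[...,0]-x,W[...,1]-y)<rad)&(W[...,2]>lo)&(W[...,2]<hi)&(d>0);return W[m]
    P=sel(.62,-.18,.1,.17,.195)
    print(n,"box",len(P),P[:,2].mean().round(4),cv2.minAreaRect(P[:,:2].astype(np.float32)))
    P=sel(.497,.145,.03,.095,.14);print(n,"dipper",len(P),P.mean(0).round(4),P[:,2].max().round(4),P.min(0).round(4),P.max(0).round(4))
    P=sel(.497,.145,.08,.07,.09);print(n,"hanger",len(P),cv2.minAreaRect(P[:,:2].astype(np.float32)))
    for nm,x,y,zb in(("cup",.444,-.08,.004),("plain",.444,-.18,0)):
        P=sel(x,y,.055,zb+.027,zb+.05)
        print(n,nm,len(P),P.mean(0).round(4), [np.round(q,4) for q in cv2.minEnclosingCircle(P[:,:2].astype(np.float32))],P[:,2].max().round(4))
# triangulate handle top: top view centroid, side view blob top
a,ra=ray("top",[[182.2,208.2]]);b,rb=ray("side",[[284.5,252]])
t=np.linalg.lstsq(np.c_[ra[0],-rb[0]],b-a,rcond=None)[0];print(a+ra[0]*t[0],b+rb[0]*t[1])
from bench import robot
from scipy.spatial.transform import Rotation as R
s=robot.observe();print(R.from_quat(s["tcp_rot"]).as_matrix().round(3))
```

```text
top box 2178 0.1797 ((0.6202553510665894, -0.17543675005435944), (0.1017039343714714, 0.10355360805988312), 79.6465835571289)
top dipper 45 [0.4992 0.1424 0.1157] 0.124 [0.4927 0.1371 0.0955] [0.5065 0.1494 0.124 ]
top hanger 523 ((0.5100852847099304, 0.1414477676153183), (0.04667043313384056, 0.08300469070672989), 75.81590270996094)
top cup 115 [ 0.4462 -0.0891  0.0362] [array([ 0.447 , -0.0866]), np.float64(0.0326)] 0.0416
top plain 124 [ 0.4488 -0.1919  0.0324] [array([ 0.448, -0.186]), np.float64(0.033)] 0.0393
side box 1026 0.1781 ((0.6158931255340576, -0.17347976565361023), (0.10392901301383972, 0.10091391950845718), 80.47623443603516)
side dipper 84 [0.4969 0.1478 0.1121] 0.1232 [0.4906 0.1384 0.095 ] [0.5031 0.1522 0.1232]
side hanger 641 ((0.5063921809196472, 0.14132246375083923), (0.04820716753602028, 0.08307594805955887), 76.40986633300781)
side cup 140 [ 0.4416 -0.0945  0.0359] [array([ 0.4425, -0.0876]), np.float64(0.0335)] 0.0412
side plain 120 [ 0.4434 -0.1919  0.032 ] [array([ 0.4442, -0.1853]), np.float64(0.0326)] 0.0382
[0.49918005 0.14051776 0.11562778] [0.4978908  0.14065969 0.1155918 ]
[[-0.     0.961  0.275]
 [ 0.002  0.275 -0.961]
 [-1.     0.    -0.002]]
```

Averaging both cameras gives:

| Item | Position (m) |
|---|---|
| Dipper | (0.498, 0.1425) |
| Cup | (0.445, -0.087) |
| Plain cup | (0.446, -0.186) |
| Box | (0.618, -0.1745), yaw about -10° |

I'll keep the tool orientation and move at this height to above the hanger.

```bash
python3 -m creep '[[0,1,-1,0,0,0,-1],[0,2,-2.2,0,0,0,-1],[0,3,-3.3,0,0,0,-1],[0,4,-4.4,0,0,0,-1],[0,5,-5.3,0,0,0,-1]]' 40
python3 -m creep '[[0,1,-1.06,0,0,0,-1],[0,2,-2.12,0,0,0,-1],[0,3,-3.18,0,0,0,-1],[0,4,-4.24,0,0,0,-1],[0,5,-5.3,0,0,0,-1]]'
python3 -m creep '[[0,1,-1.06,0,0,0,-1],[0,2,-2.12,0,0,0,-1],[0,3,-3.18,0,0,0,-1],[0,4,-4.24,0,0,0,-1],[0,5,-5.3,0,0,0,-1]]'
python3 -m creep '[[0,1,-1.06,0,0,0,-1],[0,2,-2.12,0,0,0,-1],[0,3,-3.18,0,0,0,-1],[0,4,-4.24,0,0,0,-1],[0,4.5,-4.8,0,0,0,-1]]'
python3 -m creep '[[0,0,0,0,0,0,-1],[0,0,0,0,0,0,-1]]'
python3 - <<'E'
from h import *
from bench import robot,capture
from scipy.spatial.transform import Rotation as R
s=robot.observe();print(s);Rm=R.from_quat(s["tcp_rot"]).as_matrix();print(Rm.round(3))
im,d=capture("wrist");cv2.imwrite("pics/w1.png",im[...,::-1]);np.savez("pics/w1.npz",im=im,d=d)
p=camera_params("wrist");M=np.array(p["mount"]);K=np.array([[p["fx"],0,p["cx"]],[0,p["fy"],p["cy"]],[0,0,1]])
for m,st,c in blobs(im,"blue"):
    px=np.argwhere(m)[:,::-1].astype(float);u=cv2.undistortPoints(px.reshape(-1,1,2),K,p["distortion"])[:,0]
    W=(np.c_[u,np.ones(len(u))]*d[m][:,None])@M[:3,:3].T+M[:3,3];W=W@Rm.T+s["tool_pos"]
    print(st,c,W.mean(0).round(4),W.min(0).round(4),W.max(0).round(4),"top",W[W[:,2]>W[:,2].max()-.004].mean(0).round(4))
E
```

```text
time_s: 0.52
tool_pos: [0.2352, -0.3647, 0.21]
tcp_rot: [0.426, 0.565, -0.426, 0.564]
wrist_force: [1.0, 0.0, 0.2]
finger_gap: 0.0853
time_s: 0.93
tool_pos: [0.3189, -0.2034, 0.2103]
tcp_rot: [0.426, 0.565, -0.426, 0.564]
wrist_force: [1.0, -0.4, 0.2]
finger_gap: 0.0855
time_s: 1.35
tool_pos: [0.4027, -0.0415, 0.2103]
tcp_rot: [0.426, 0.565, -0.426, 0.565]
wrist_force: [1.0, -0.0, 0.2]
finger_gap: 0.0856
time_s: 1.77
tool_pos: [0.4783, 0.1063, 0.2097]
tcp_rot: [0.425, 0.566, -0.425, 0.565]
wrist_force: [-0.8, -0.7, 0.2]
finger_gap: 0.0851
time_s: 1.93
tool_pos: [0.4773, 0.1035, 0.2097]
tcp_rot: [0.424, 0.566, -0.426, 0.565]
wrist_force: [-0.4, -0.2, -0.4]
finger_gap: 0.0855
{'time_s': 1.9333, 'joint_pos': array([ 9.78044930e-02, -4.88285760e-02,  1.51091175e+00, -6.40917495e-04,
        1.68170434e+00,  1.38753259e+00]), 'joint_vel': array([-0.03599998, -0.02673573,  0.01657585, -0.01051035,  0.00314124,
       -0.00208241]), 'joint_efforts': array([ 8.44602361e-01, -2.87170261e+01, -3.15920985e+01,  1.26149599e-01,
       -6.42653718e-02,  3.14445875e-02]), 'tool_pos': array([0.47727792, 0.10348   , 0.2096881 ]), 'tcp_rot': array([ 0.42436354,  0.5655107 , -0.42574493,  0.56467202]), 'wrist_force': array([-0.39953749, -0.20355924, -0.39876073]), 'moment': array([-0.00223551,  0.01608753, -0.00992837]), 'finger_gap': 0.08549688811814109}
[[-0.002  0.961  0.277]
 [-0.001  0.277 -0.961]
 [-1.    -0.002  0.   ]]
[209 146  17  19 226] [217.42920354 155.18141593] [0.4991 0.1437 0.1192] [0.4908 0.1248 0.0883] [0.5495 0.151  0.3723] top [0.5495 0.1248 0.3723]
```

View pics/w1.png

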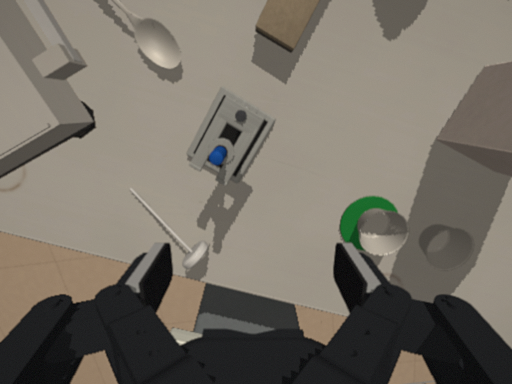

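The wrist view shows the handle at (217,155) and the hanger, with nothing tall nearby. It puts the dipper at (0.4985, 0.143), in agreement with the other cameras. Next I descend around the handle.

```bash
python3 -m creep '[[0,0.6,-0.6,0,0,0,-1],[0,1.25,-1.28,0,0,0,-1],[0,1.25,-1.28,0,0,0,-1],[0.5,1.25,-1.28,0,0,0,-1],[1,1.25,-1.28,0,0,0,-1]]'
python3 -m creep '[[0.8,0,0,0,0,0,-1],[1.6,0,0,0,0,0,-1],[2.4,0,0,0,0,0,-1],[3.2,0,0,0,0,0,-1],[3.5,0,0,0,0,0,-1]]'
python3 -m creep '[[0.2,0,0,0,0,0,-1],[0.4,0,0,0,0,0,-1],[0.4,0,0,0,0,0,-1],[0.4,0,0,0,0,0,-1]]'
python3 - <<'E'
from h import *
from bench import robot,capture
from scipy.spatial.transform import Rotation as R
s=robot.observe();Rm=R.from_quat(s["tcp_rot"]).as_matrix()
im,d=capture("wrist");cv2.imwrite("pics/w2.png",im[...,::-1])
p=camera_params("wrist");M=np.array(p["mount"]);K=np.array([[p["fx"],0,p["cx"]],[0,p["fy"],p["cy"]],[0,0,1]])
for m,st,c in blobs(im,"blue",60):
    px=np.argwhere(m)[:,::-1].astype(float);u=cv2.undistortPoints(px.reshape(-1,1,2),K,p["distortion"])[:,0]
    T=(np.c_[u,np.ones(len(u))]*d[m][:,None])@M[:3,:3].T+M[:3,3];W=T@Rm.T+s["tool_pos"]
    k=(W[:,2]<.13);print(st,c,np.median(W[k],0).round(4),W[k].min(0).round(4),W[k].max(0).round(4),"tool",np.median(T[k],0).round(4))
E
```

```text
time_s: 2.4
tool_pos: [0.4989, 0.141, 0.1855]
tcp_rot: [0.426, 0.564, -0.426, 0.565]
wrist_force: [-0.8, -0.0, -0.2]
finger_gap: 0.0853
time_s: 2.82
tool_pos: [0.4954, 0.1403, 0.0932]
tcp_rot: [0.424, 0.566, -0.428, 0.562]
wrist_force: [-0.9, 0.1, 0.1]
finger_gap: 0.0855
time_s: 3.15
tool_pos: [0.4993, 0.1421, 0.0889]
tcp_rot: [0.426, 0.564, -0.425, 0.565]
wrist_force: [-0.5, -1.0, 0.2]
finger_gap: 0.0857
[236 220  24  48 927] [247.97411003 244.34627832] [0.5011 0.1456 0.1167] [0.4907 0.1386 0.0843] [0.5036 0.1513 0.1231] tool [-0.0278  0.0028 -0.0029]
```

View pics/w2.png

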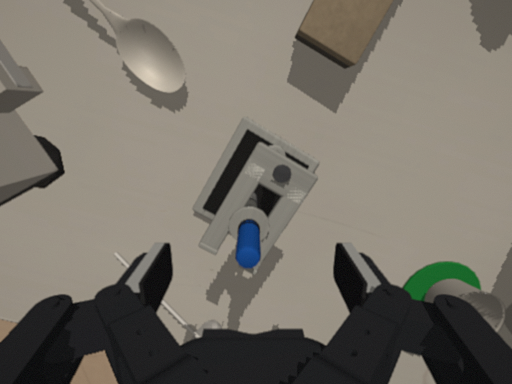

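The handle at (248,243) lies centred between the pads, whose mid-column is about 252. Now I grip it and lift.

```bash
python3 -m creep '[[0,0,0,0,0,0,1],[0,0,0,0,0,0,1],[0,0,0,0,0,0,1],[0,0,0,0,0,0,1],[0,0,0,0,0,0,1]]' 50
python3 -m creep '[[0,0,0,0,0,0,1],[0,0,0,0,0,0,1],[0,0,0,0,0,0,1],[0,0,0,0,0,0,1],[0,0,0,0,0,0,1]]'
python3 -m creep '[[-0.2,0,0,0,0,0,1],[-0.4,0,0,0,0,0,1],[-0.8,0,0,0,0,0,1],[-1.2,0,0,0,0,0,1],[-1.6,0,0,0,0,0,1]]'
python3 -m creep '[[-0.8,0,0,0,0,0,1],[-1.6,0,0,0,0,0,1],[-2.4,0,0,0,0,0,1],[-2.6,0,0,0,0,0,1],[-2.6,0,0,0,0,0,1]]'
python3 -m creep '[[0,0,0,0,0,0,1],[0,0,0,0,0,0,1],[0,0,0,0,0,0,1]]'
python3 - <<'E'
from h import *
from bench import robot,capture
s=robot.observe();print(s["tool_pos"],s["tcp_rot"],s["finger_gap"])
ims=[]
for n in("top","side","wrist"):
    im,d=capture(n);cv2.imwrite(f"pics/{n}3.png",im[...,::-1])
    ims.append(im[...,::-1])
    if n!="wrist":
        t=s["tool_pos"];ax=np.array([[t[0],t[1],t[2]-.073],[t[0],t[1],t[2]-.005]])
        q=proj(n,ax);print(n,"expected tip,collar px",q.round(1).tolist())
        x,y=np.clip((q.mean(0)-[60,60]).astype(int),0,None);ims[-1]=cv2.resize(ims[-1][y:y+120,x:x+120],(384,384),interpolation=cv2.INTER_CUBIC);print(x,y)
o=np.hstack([ims[1],cv2.resize(ims[2],(416,384))]);cv2.imwrite("pics/c3.png",o)
E
```

```text
time_s: 3.62
tool_pos: [0.499, 0.1423, 0.0883]
tcp_rot: [0.426, 0.565, -0.426, 0.565]
wrist_force: [0.0, -0.1, 0.7]
finger_gap: 0.0255
time_s: 4.03
tool_pos: [0.4989, 0.1424, 0.0881]
tcp_rot: [0.426, 0.565, -0.426, 0.565]
wrist_force: [0.1, -0.1, -0.1]
finger_gap: 0.0114
time_s: 4.45
tool_pos: [0.4992, 0.1422, 0.1296]
tcp_rot: [0.426, 0.564, -0.426, 0.565]
wrist_force: [0.3, -0.5, -0.4]
finger_gap: 0.0119
time_s: 4.87
tool_pos: [0.5003, 0.1425, 0.1963]
tcp_rot: [0.427, 0.563, -0.424, 0.566]
wrist_force: [0.4, -0.8, -0.1]
finger_gap: 0.0113
time_s: 5.12
tool_pos: [0.498, 0.1421, 0.1913]
tcp_rot: [0.425, 0.565, -0.427, 0.564]
wrist_force: [-1.2, 0.1, -0.8]
finger_gap: 0.0115
[0.49796084 0.14210991 0.1912796 ] [ 0.42481667  0.56540984 -0.4265521   0.56382251] 0.011471406368404097
top expected tip,collar px [[181.3, 208.7], [174.7, 207.2]]
118 147
side expected tip,collar px [[284.5, 251.7], [286.0, 228.3]]
225 179
```

View pics/c3.png

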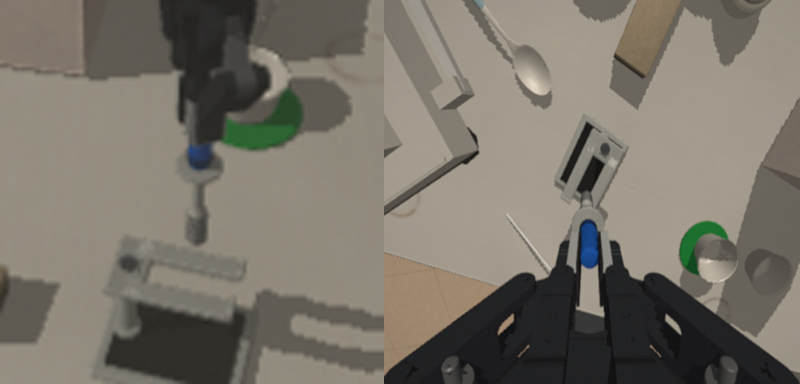

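The dipper is held upright and clear of the fork: the tip is at about (286,254) in the side image, against an expected (284.5,252). Next I move over the cup on the mat.

```bash
python3 -m creep '[[0,-0.2,0.4,0,0,0,1],[0,-0.6,1.1,0,0,0,1],[0,-1.1,2.0,0,0,0,1],[0,-1.6,2.9,0,0,0,1],[0,-2.1,3.8,0,0,0,1]]'
python3 -m creep '[[0,-0.5,0.9,0,0,0,1],[0,-1.0,1.8,0,0,0,1],[0,-1.5,2.7,0,0,0,1],[0,-2.0,3.6,0,0,0,1],[0,-2.3,4.1,0,0,0,1]]'
python3 -m creep '[[0,-0.2,0.3,0,0,0,1],[0,-0.2,0.3,0,0,0,1],[0,-0.2,0.3,0,0,0,1],[0,-0.2,0.3,0,0,0,1],[0,-0.2,0.3,0,0,0,1]]'
python3 - <<'E'
from h import *
from bench import robot,capture
from scipy.spatial.transform import Rotation as R
s=robot.observe();print(s["tool_pos"],s["finger_gap"]);Rm=R.from_quat(s["tcp_rot"]).as_matrix()
im,d=capture("wrist");cv2.imwrite("pics/w4.png",im[...,::-1]);sd,_=capture("side");cv2.imwrite("pics/side4.png",sd[...,::-1])
p=camera_params("wrist");M=np.array(p["mount"]);K=np.array([[p["fx"],0,p["cx"]],[0,p["fy"],p["cy"]],[0,0,1]])
v,u=np.mgrid[:384,:512];uu=cv2.undistortPoints(np.c_[u.ravel(),v.ravel()].astype(float).reshape(-1,1,2),K,p["distortion"])[:,0]
T=(np.c_[uu,np.ones(len(uu))]*d.reshape(-1,1))@M[:3,:3].T+M[:3,3];W=T@Rm.T+s["tool_pos"]
k=(np.hypot(W[:,0]-.445,W[:,1]+.087)<.05)&(W[:,2]>.034)&(W[:,2]<.048);P=W[k]
print("cup",len(P),cv2.minEnclosingCircle(P[:,:2].astype(np.float32)),P[:,2].max())
for lo,hi in((.085,.1),(.1,.112),(.115,.135)):
    kk=(np.hypot(W[:,0]-s["tool_pos"][0],W[:,1]-s["tool_pos"][1])<.03)&(W[:,2]>s["tool_pos"][2]-lo-0*hi+0)&(W[:,2]<s["tool_pos"][2]-lo+.015)
    print(lo,kk.sum(),np.median(W[kk],0) if kk.any() else "")
kk=(np.hypot(T[:,1],T[:,2])<.03)&(T[:,0]>.015)&(T[:,0]<.09)&(d.ravel()>0)
for a in(0,.015,.03,.045,.06):
    q=T[kk&(T[:,0]>=a+.005)&(T[:,0]<a+.02)];print("tool x",a,len(q),np.median(q,0).round(4) if len(q) else "")
x=cv2.resize(im[100:384,120:420,::-1],(400,379));y=cv2.resize(sd[120:260,230:370,::-1],(379,379),interpolation=cv2.INTER_CUBIC);cv2.imwrite("pics/c4.png",np.hstack([x,y]))
E
```

```text
time_s: 5.68
tool_pos: [0.4738, 0.0349, 0.1929]
tcp_rot: [0.425, 0.565, -0.426, 0.565]
wrist_force: [0.2, 0.3, -1.0]
finger_gap: 0.0117
time_s: 6.1
tool_pos: [0.4463, -0.0808, 0.193]
tcp_rot: [0.426, 0.564, -0.427, 0.564]
wrist_force: [-0.1, -0.2, -1.8]
finger_gap: 0.0111
time_s: 6.52
tool_pos: [0.4449, -0.0856, 0.1931]
tcp_rot: [0.425, 0.565, -0.425, 0.565]
wrist_force: [0.2, -0.8, -1.3]
finger_gap: 0.0117
[ 0.44486935 -0.08563399  0.1930709 ] 0.011653078524361149
cup 382 ((0.44288307428359985, -0.08547481149435043), 0.03273927420377731) 0.04154800766149103
0.085 4 [ 0.44726868 -0.0806748   0.12134945]
0.1 0 
0.115 0 
tool x 0 0 
tool x 0.015 0 
tool x 0.03 101 [ 0.0463  0.0015 -0.0033]
tool x 0.045 77 [ 0.0564  0.0031 -0.0035]
tool x 0.06 33 [ 0.0682  0.0033 -0.0044]
```

View pics/c4.png

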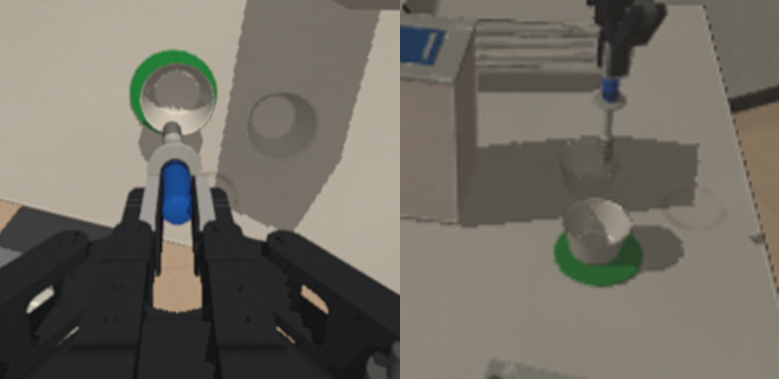

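The wrist crop shows the tip in line with the cup on the mat, clear of the plain cup, with an error of about 3 mm. Next I lower it, pause and lift.

```bash
python3 -m creep '[[0.2,0,0.1,0,0,0,1],[0.7,0,0.1,0,0,0,1],[1.2,0,0.1,0,0,0,1],[1.7,0,0.1,0,0,0,1],[2.2,0,0.1,0,0,0,1]]'
python3 -m creep '[[0.5,0,0,0,0,0,1],[1.0,0,0,0,0,0,1],[1.4,0,0,0,0,0,1],[1.7,0,0,0,0,0,1],[1.9,0,0,0,0,0,1]]'
for i in 1 2 3; do python3 -m creep '[[0,0,0,0,0,0,1],[0,0,0,0,0,0,1],[0,0,0,0,0,0,1],[0,0,0,0,0,0,1],[0,0,0,0,0,0,1]]'; done
python3 - <<'E'
from h import *
from bench import capture
sd,_=capture("side");tp,_=capture("wrist")
x=cv2.resize(sd[140:240,250:350,::-1],(400,400),interpolation=cv2.INTER_CUBIC);y=cv2.resize(tp[100:384,120:404,::-1],(400,400));cv2.imwrite("pics/c5.png",np.hstack([x,y]))
E
```

```text
time_s: 7.03
tool_pos: [0.4454, -0.0886, 0.1371]
tcp_rot: [0.425, 0.565, -0.426, 0.565]
wrist_force: [-0.3, 1.5, -0.7]
finger_gap: 0.0113
time_s: 7.45
tool_pos: [0.445, -0.0886, 0.0894]
tcp_rot: [0.425, 0.565, -0.426, 0.564]
wrist_force: [0.7, 0.1, -0.9]
finger_gap: 0.0116
time_s: 7.87
tool_pos: [0.4459, -0.0891, 0.0913]
tcp_rot: [0.426, 0.564, -0.426, 0.565]
wrist_force: [-0.7, 0.2, -0.9]
finger_gap: 0.0114
time_s: 8.28
tool_pos: [0.4454, -0.0889, 0.0906]
tcp_rot: [0.426, 0.565, -0.426, 0.565]
wrist_force: [-0.4, -0.0, -0.6]
finger_gap: 0.0116
time_s: 8.7
tool_pos: [0.4454, -0.0889, 0.0906]
tcp_rot: [0.426, 0.565, -0.426, 0.565]
wrist_force: [0.1, -0.9, -1.0]
finger_gap: 0.0116
```

View pics/c5.png

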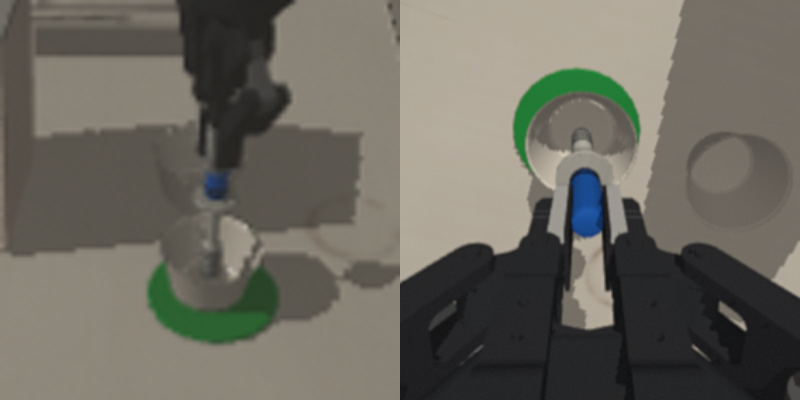

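The tip sits deep in the cup on the mat, with the cup upright and no contact force. Now I lift straight up, then move above the box.

```bash
python3 -m creep '[[-0.2,0,0,0,0,0,1],[-0.7,0,0,0,0,0,1],[-1.2,0,0,0,0,0,1],[-1.8,0,0,0,0,0,1],[-2.6,0,0,0,0,0,1]]'
python3 -m creep '[[-1,0,0,0,0,0,1],[-2,0,0,0,0,0,1],[-3,0,0,0,0,0,1],[-4,0,0,0,0,0,1],[-5,0,0,0,0,0,1]]'
python3 -m creep '[[-0.8,0,0,0,0,0,1],[-1.3,0,0,0,0,0,1],[-1.6,0,0,0,0,0,1],[-1.6,0,0,0,0,0,1],[-1.6,0,0,0,0,0,1]]'
python3 -m creep '[[0,0.3,0.3,0,0,0,1],[0,0.9,0.9,0,0,0,1],[0,1.6,1.5,0,0,0,1],[0,2.3,2.2,0,0,0,1],[0,3.0,2.8,0,0,0,1]]'
python3 -m creep '[[0,0.7,0.7,0,0,0,1],[0,1.4,1.4,0,0,0,1],[0,2.0,1.9,0,0,0,1],[0,2.4,2.3,0,0,0,1],[0,2.58,2.48,0,0,0,1]]'
python3 -m creep '[[0,0,0,0,0,0,1],[0,0,0,0,0,0,1],[0,0,0,0,0,0,1],[0,0,0,0,0,0,1],[0,0,0,0,0,0,1]]'
python3 - <<'E'
from h import *
from bench import robot,capture
from scipy.spatial.transform import Rotation as R
s=robot.observe();print(s["tool_pos"],s["finger_gap"]);Rm=R.from_quat(s["tcp_rot"]).as_matrix()
im,d=capture("wrist");sd,_=capture("side")
p=camera_params("wrist");M=np.array(p["mount"]);K=np.array([[p["fx"],0,p["cx"]],[0,p["fy"],p["cy"]],[0,0,1]])
v,u=np.mgrid[:384,:512];uu=cv2.undistortPoints(np.c_[u.ravel(),v.ravel()].astype(float).reshape(-1,1,2),K,p["distortion"])[:,0]
T=(np.c_[uu,np.ones(len(uu))]*d.reshape(-1,1))@M[:3,:3].T+M[:3,3];W=T@Rm.T+s["tool_pos"]
k=(np.hypot(W[:,0]-.618,W[:,1]+.175)<.09)&(W[:,2]>.17)&(W[:,2]<.19);print("box",k.sum(),cv2.minAreaRect(W[k][:,:2].astype(np.float32)),W[k][:,2].mean())
b=np.zeros(384*512,bool)
for m,st,c in blobs(im,"blue",60):b|=m.ravel()
k&=b;print("flap",k.sum(),cv2.minAreaRect(W[k][:,:2].astype(np.float32)))
kk=(np.hypot(T[:,1],T[:,2])<.03)&(T[:,0]>.04)&(T[:,0]<.09)&(d.ravel()>0);print("stem/tip",kk.sum(),np.median(W[kk],0),np.median(T[kk],0))
q=proj("side",[[*s["tool_pos"][:2],s["tool_pos"][2]-.076]])[0];print("side tip exp",q);x0,y0=int(q[0])-60,max(int(q[1])-50,0);print(x0,y0)
x=cv2.resize(sd[y0:y0+120,x0:x0+120,::-1],(400,400),interpolation=cv2.INTER_CUBIC);y=cv2.resize(im[60:384,100:424,::-1],(400,400));cv2.imwrite("pics/c6.png",np.hstack([x,y]))
E
```

```text
time_s: 9.22
tool_pos: [0.4446, -0.0886, 0.1554]
tcp_rot: [0.425, 0.565, -0.426, 0.564]
wrist_force: [0.1, 0.2, -0.3]
finger_gap: 0.0112
time_s: 9.63
tool_pos: [0.4452, -0.0888, 0.2824]
tcp_rot: [0.426, 0.564, -0.426, 0.565]
wrist_force: [0.3, 0.9, -1.3]
finger_gap: 0.0114
time_s: 10.05
tool_pos: [0.4454, -0.0889, 0.3204]
tcp_rot: [0.426, 0.565, -0.426, 0.565]
wrist_force: [0.1, -0.1, -0.9]
finger_gap: 0.0117
time_s: 10.47
tool_pos: [0.5378, -0.1365, 0.3185]
tcp_rot: [0.425, 0.565, -0.426, 0.564]
wrist_force: [0.1, -0.6, -0.3]
finger_gap: 0.0115
time_s: 10.88
tool_pos: [0.6173, -0.1786, 0.3167]
tcp_rot: [0.425, 0.566, -0.426, 0.563]
wrist_force: [-0.3, 0.3, -0.1]
finger_gap: 0.0116
time_s: 11.3
tool_pos: [0.6153, -0.177, 0.3215]
tcp_rot: [0.426, 0.564, -0.425, 0.565]
wrist_force: [0.2, 0.1, -1.0]
finger_gap: 0.0115
[ 0.61533922 -0.17696596  0.3215008 ] 0.011462309111275314
box 7202 ((0.6165002584457397, -0.17445874214172363), (0.10213035345077515, 0.10228896886110306), 80.52915954589844) 0.17933889816206017
flap 1773 ((0.6178826093673706, -0.17468400299549103), (0.05620043724775314, 0.04858674854040146), 80.97489166259766)
stem/tip 207 [ 0.61663817 -0.17259029  0.27081912] [ 0.05068334  0.00240965 -0.00359337]
side tip exp [233.51881539 111.30886548]
173 61
```

View pics/c6.png

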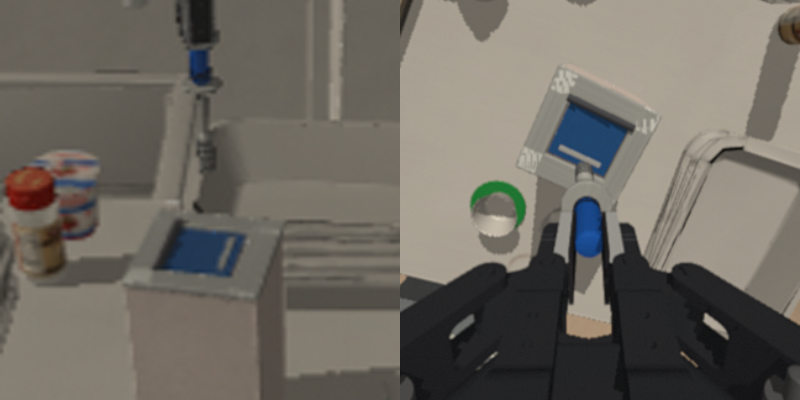

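The box and flap agree with the earlier fix, and the dipper axis sits about 3–4 mm to the box's -x side of centre and plumb, as wanted. Next I push down through the flap.

```bash
python3 -m creep '[[0.3,0,0,0,0,0,1],[0.8,0,0,0,0,0,1],[1.4,0,0,0,0,0,1],[1.9,0,0,0,0,0,1],[2.2,0,0,0,0,0,1]]' 60
python3 -m creep '[[0.3,0,0,0,0,0,1],[0.6,0,0,0,0,0,1],[0.9,0,0,0,0,0,1],[1.2,0,0,0,0,0,1],[1.5,0,0,0,0,0,1]]'
python3 -m creep '[[0.3,0,0,0,0,0,1],[0.6,0,0,0,0,0,1],[0.9,0,0,0,0,0,1],[1.2,0,0,0,0,0,1],[1.5,0,0,0,0,0,1]]'
python3 -m creep '[[0.14,0,0,0,0,0,1],[0.14,0,0,0,0,0,1],[0.14,0,0,0,0,0,1],[0.14,0,0,0,0,0,1],[0.14,0,0,0,0,0,1]]'
python3 - <<'E'
from h import *
from bench import capture
sd,_=capture("side");tp,_=capture("wrist")
x=cv2.resize(sd[80:180,185:285,::-1],(400,400),interpolation=cv2.INTER_CUBIC);y=cv2.resize(tp[100:384,120:404,::-1],(400,400));cv2.imwrite("pics/c7.png",np.hstack([x,y]))
E
```

```text
time_s: 11.82
tool_pos: [0.6151, -0.177, 0.2631]
tcp_rot: [0.425, 0.566, -0.426, 0.564]
wrist_force: [-0.6, 0.1, -1.8]
finger_gap: 0.0112
time_s: 12.23
tool_pos: [0.616, -0.1775, 0.2279]
tcp_rot: [0.426, 0.564, -0.426, 0.565]
wrist_force: [0.3, -1.1, -0.5]
finger_gap: 0.0108
time_s: 12.65
tool_pos: [0.6158, -0.1774, 0.1897]
tcp_rot: [0.426, 0.565, -0.426, 0.565]
wrist_force: [0.5, 0.2, -0.2]
finger_gap: 0.0115
time_s: 13.07
tool_pos: [0.6161, -0.1775, 0.1877]
tcp_rot: [0.426, 0.564, -0.426, 0.565]
wrist_force: [-0.8, 0.3, -0.4]
finger_gap: 0.0107
```

View pics/c7.png

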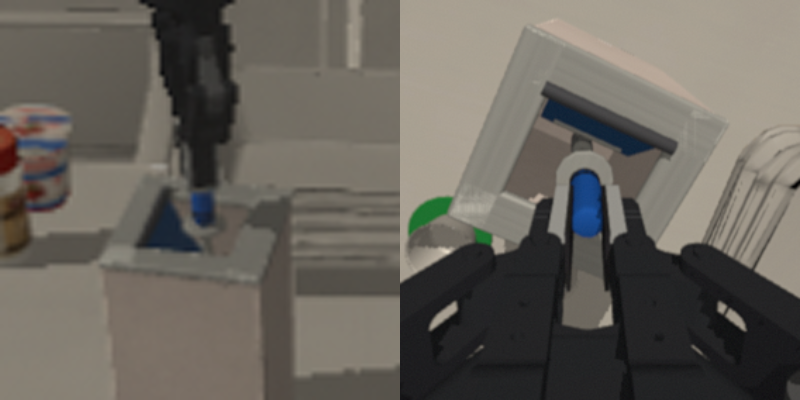

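The flap is pushed wide open and the collar is at the mouth. Now I release and retreat upward.

```bash
python3 -m creep '[[0,0,0,0,0,0,-1],[0,0,0,0,0,0,-1],[0,0,0,0,0,0,-1],[0,0,0,0,0,0,-1],[0,0,0,0,0,0,-1]]'
python3 -m creep '[[0,0,0,0,0,0,-1],[0,0,0,0,0,0,-1],[-0.5,0,0,0,0,0,-1],[-1.2,0,0,0,0,0,-1],[-2,0,0,0,0,0,-1]]'
python3 -m creep '[[-1,0,0,0,0,0,-1],[-2,0,0,0,0,0,-1],[-3,0,0,0,0,0,-1],[-3.5,0,0,0,0,0,-1],[-3.5,0,0,0,0,0,-1]]'
python3 -m creep '[[0,0,0,0,0,0,-1],[0,0,0,0,0,0,-1],[0,0,0,0,0,0,-1],[0,0,0,0,0,0,-1],[0,0,0,0,0,0,-1]]'
python3 - <<'E'
from h import *
from bench import capture
sd,_=capture("side");tp,_=capture("wrist")
x=cv2.resize(sd[100:260,190:350,::-1],(400,400),interpolation=cv2.INTER_CUBIC);y=cv2.resize(tp[40:384,80:424,::-1],(400,400));cv2.imwrite("pics/c8.png",np.hstack([x,y]))
E
```

```text
time_s: 13.58
tool_pos: [0.616, -0.1774, 0.1873]
tcp_rot: [0.426, 0.564, -0.426, 0.565]
wrist_force: [0.1, -0.7, -0.1]
finger_gap: 0.0711
time_s: 14.0
tool_pos: [0.6153, -0.1772, 0.2372]
tcp_rot: [0.425, 0.565, -0.426, 0.564]
wrist_force: [0.8, -0.3, 0.5]
finger_gap: 0.0858
time_s: 14.42
tool_pos: [0.6168, -0.1778, 0.3308]
tcp_rot: [0.427, 0.561, -0.425, 0.568]
wrist_force: [-0.2, 1.6, 1.2]
finger_gap: 0.0853
time_s: 14.83
tool_pos: [0.6155, -0.1773, 0.3231]
tcp_rot: [0.425, 0.565, -0.426, 0.564]
wrist_force: [-0.2, 0.1, -0.9]
finger_gap: 0.0852
```

View pics/c8.png

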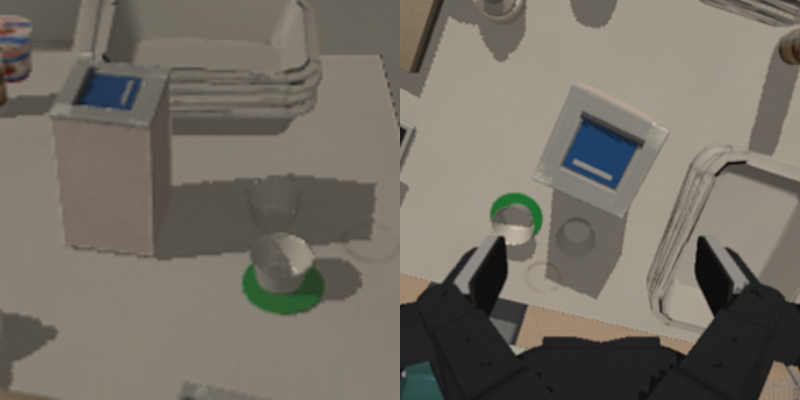

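The flap is shut, the dipper is gone from view, and both cups are standing. I'll do a quick numeric check and then hand in.

Run:
```python
from h import *
from bench import robot,capture
n="side";im,d=capture(n);d=d.astype(float);v,u=np.mgrid[:384,:512];c,r=ray(n,np.c_[u.ravel(),v.ravel()]);W=(c+r*d.reshape(-1,1))
for x,y,zb in((.444,-.08,.004),(.444,-.18,0)):
    P=W[(np.hypot(W[:,0]-x,W[:,1]-y)<.055)&(W[:,2]>zb+.027)&(W[:,2]<zb+.05)];print(cv2.minEnclosingCircle(P[:,:2].astype(np.float32)))
for m,s,k in blobs(im,"blue"): print(s,np.median(W[m.ravel()],0).round(4),W[m.ravel()][:,2].min().round(4))
print(robot.observe()["time_s"]);print(robot.hand_in())
```

```text
((0.442291259765625, -0.08682193607091904), 0.033549439162015915)
((0.44344934821128845, -0.18565040826797485), 0.03422638773918152)
[493  13   9   9  22] [-0.5342 -1.2928  0.0989] 0.0878
[224 131  15  11  97] [ 0.6272 -0.1732  0.1773] 0.1751
14.9833
the job is handed in; nothing more can be done
None
```

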